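# Put the covered button tray back on the mending box and take off only its cover

### The job

The thread is back in the open mending box, and its button tray stands beside it with the cover on, which nothing fastens. Gripping the tray itself, carry tray and cover together to the box, lower the tray in without dropping it until it sits fully home, and let go. Then lift the cover alone straight up, leaving the tray seated, and finish still holding the cover level above the box, a good hand's breadth clear, so that buttons can be picked from the tray; do not shove the box or disturb the shears, the pin tin or the button carton.

Things in the scene. Friction and masses are not known exactly. Their poses are not given: they have to be found in the camera images.
- mending_box: Open sage-green painted tin, 111 mm long (own x), 55 mm wide (own y), 66 mm high, walls 2.5 mm; loose on the counter, about 1 kg; blank card in a steel frame on one short end; three thread spools inside stay below the tray. Origin: centre of its underside (z = 0 on the counter); z up.
- box_mouth (a point): Centre of the mending box's mouth, in the plane of its rim, 66 mm above its underside. The mouth is 106 x 50 mm. The tray sits here when home: its band rests on the rim, the tray's underside 54 mm above the box's, the band overhanging the box by 2.5 mm all round.
- button_tray: Cream tray, the box's inner lid, long along own x, about 0.35 kg; starts on the counter wearing its cover. Its lower 12 mm is a plug 103 x 47 mm with rounded lower edge that drops into the box's mouth with 1.5 mm play each side, either way round. Its buttons are fixed in it. Origin: centre of the plug's underside; z up.
- tray_band (a point): Centre of the tray's plain upright band, 116 x 60 mm, which spans 12 to 28 mm above the tray's underside (this point: 20 mm): the place to grip the tray, across its 60 mm width. Above it, hidden in the cover, a collar 104 x 48 mm rises to 37 mm.
- tray_cover: Sage-green cover, the outer lid: plain inverted box 114 mm long (own x), 58 mm wide (own y), 28 mm high, walls 2.5 mm, about 0.12 kg, no knob. Rests loosely on the band, 28 mm above the tray's underside, round the collar with 2.5 mm play each side; no latch; free once 9 mm up. Grip it across 58 mm, above the band, which is 1 mm wider each side. Origin: centre of its lower rim plane; z up.
- shears: Tailor's shears with black bows, shut, lying flat, 84 x 239 x 11 mm, long along own y; bystander. Origin: centre of the underside.
- pin_tin: Round red tin, 69 mm across, 26 mm high; bystander. Origin: centre of the underside.
- button_box: Pale blue and white carton 55 x 85 x 30 mm; bystander. Origin: centre of the underside.

How it is judged:
By the outcome, as a careful person would: the job done as asked, in the order asked, and still so for the second after the job is handed in, while the arm keeps its last pose, push and grip.
It also fails if it takes over 54 s, if anything falls off the work surface, if the arm or the gripper's body presses on something with over 40 N, if the wrist force passes 120 N, or if a joint passes its speed limit or range.

### The arm

A 6-joint arm with a two-finger parallel gripper is mounted at the origin on a cart in front of the work surface, level with it; the furniture and walls round the work are solid. World frame = base frame: x ahead of the robot, y to its left, z up, the work surface at z = 0. Lengths are in mm, angles in rad, forces in N, time in s.
With the tool pointing down it reaches from about 275 to 825 mm from the base axis. Payload 5.2 kg.
Tool frame: the origin (TCP) lies at the very end of the fingers, on their centre line; the grasp point (between the pads) lies 19 mm behind it; z points along the fingers, y is the direction in which the jaws open and shut (so a half turn about z gives the same grasp; the last joint's range is limited). The gripper opens to 93 mm and grips with 3 to 60 N. Pads are 15 mm wide; open, the fingers measure 128 mm over their backs; the gripper's body (75 mm by 188 mm) begins 65 mm behind the grasp point.
Start: joints at [-1.43, 0.259, 1.535, -0, 1.348, -0.203], TCP at [185.408, -517.812, 218.653] pointing down, gripper open.
Joint ranges: [-3.14, 3.14], [-0.91, 2.08], [0.19, 2.58], [-1.22, 4.36], [0.22, 2.71], [-3.12, 3.12]. Speed limits (rad/s): [2.57, 2.57, 3.14, 3.14, 3.14, 3.14].

### API

Orientations are given as [roll, pitch, yaw] about the fixed x, y, z axes, in that order (R = Rz(yaw) Ry(pitch) Rx(roll)).
In Python, from bench import robot gives the robot as it stands. The module is installed in compiled form; this text tells all that it offers. Calls block until the motion is done:
- robot.move_ptp(position, orientation): joint-space move of the TCP to a pose.
- robot.move_linear(position, ori=None, speed=150, f_stop=None): straight line of the TCP; ori=None keeps the orientation; speed is the mean speed in mm/s. With f_stop (N) it stops when the force on the tool has changed by that much, and returns True; else False.
- robot.move_j(angles): joint-space move.
- robot.move_gripper(opening): opening from 0.0 (shut) to 1.0 (fully open); the grip force is fixed at half the most; returns when the fingers have stopped.
- robot.sleep(seconds).
- robot.inverse_kinematics(position, orientation): joint angles nearest the present ones, or None.
- robot.get_image(name): name is "scene" or "top" or "wrist"; returns a dict with "img" (420x560x3 uint8, blue, green, red), "fovy" (degrees; the focal length in pixels is half the picture's height over the tangent of half this angle, whatever the lens; pixels are square), "cx", "cy" (the principal point, pixels), "k1" (the pictures are not rectified: a ray, as slopes to the right and down, at radius r is drawn at 1 + k1 r^2 times it, then the intrinsics apply), "eye" and "orientation" of the camera in the world. Camera axes: x right, y down, z forward; pixel columns grow to the right and rows downward; lengths in mm; the calibration is good to about 2 mm. A picture is of the moment at which its call begins. There is no depth.
A pose or a line that the arm cannot do raises robot.MotionError and nothing moves.
- robot.hand_in(): hands the job in, once; it reports no verdict.
Readings, each from a call of its own:
- robot.current_t(): time.
- robot.current_qpos(): joint angles.
- robot.current_joint_vel(): joint speeds.
- robot.current_joint_efforts(): joint torques, N m.
- robot.current_tcp_pos(): TCP position.
- robot.current_eef_rot(): TCP orientation.
- robot.current_contact_force(): force on the tool from outside, world axes, zero at the start.
- robot.current_ft_torque(): the same for the moment, N m.
- robot.current_gripper_width(): opening from 0.0 (shut) to 1.0 (fully open).
Only numpy, scipy, OpenCV 4.12 (cv2) and the standard library are available. Lean on these libraries where they do the work, as an engineer would, in place of code of your own. Each camera call takes 0.05 s, during which the arm holds its last target.

## Working session

There is one attempt and no reset: what is moved stays moved. The work goes in short steps, each a Python script; the robot and the scene stay as the last script left them, time stands still between calls to the robot, and variables do not carry over. Pictures are saved under pics/ and viewed, and the job is handed in when it is done.

```bash
mkdir -p pics; ls; python3 - <<'E'
from bench import robot
import cv2
for n in ["scene","top","wrist"]:
    d=robot.get_image(n); cv2.imwrite(f"pics/{n}0.png",d["img"])
    print(n,{k:v for k,v in d.items() if k!="img"})
print(robot.current_t(),robot.current_eef_rot(),robot.current_gripper_width())
E
```

```text
pics
scene {'fovy': 45.78663011198137, 'cx': 282.41397015598795, 'cy': 213.42926528088657, 'k1': -0.046207725747334255, 'eye': array([ 38.95735119, 783.35040899, 593.16753231]), 'orientation': array([-2.0698148 ,  0.02512582, -2.54125922])}
top {'fovy': 56.64913302839161, 'cx': 284.1885914524214, 'cy': 214.6035040409475, 'k1': -0.05358296363302944, 'eye': array([ 339.77838602,   30.96917203, 1095.10618249]), 'orientation': array([-2.91796790e+00, -2.85180892e-03, -1.54935778e+00])}
wrist {'fovy': 70.1358208009019, 'cx': 275.2932905184117, 'cy': 213.57082626745583, 'k1': -0.05381116685024086, 'eye': array([ 257.70259506, -491.64236293,  383.41370848]), 'orientation': array([ 2.86069557e+00,  2.14305427e-03, -1.22619110e+00])}
0.15 [-3.14021476e+00 -2.80414419e-04  3.43800243e-01] 1.0001648680686508
```

View pics/top0.png

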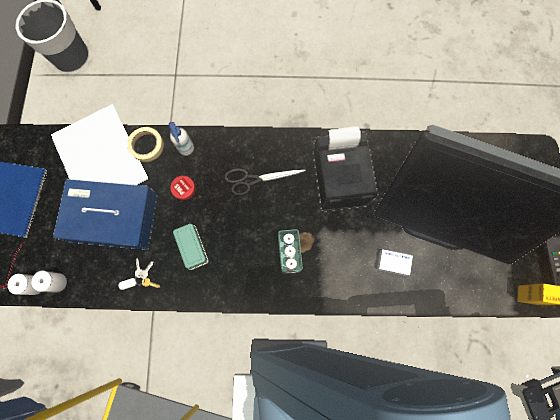

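View pics/scene0.png

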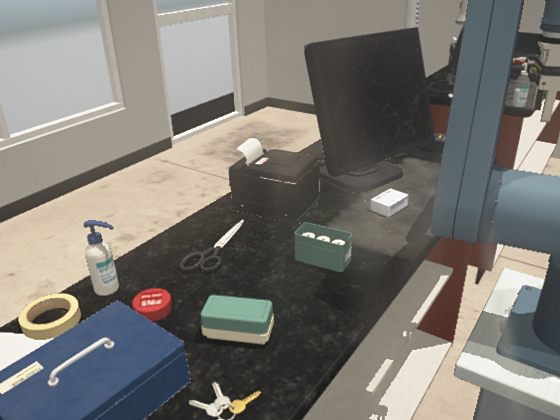

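View pics/wrist0.png

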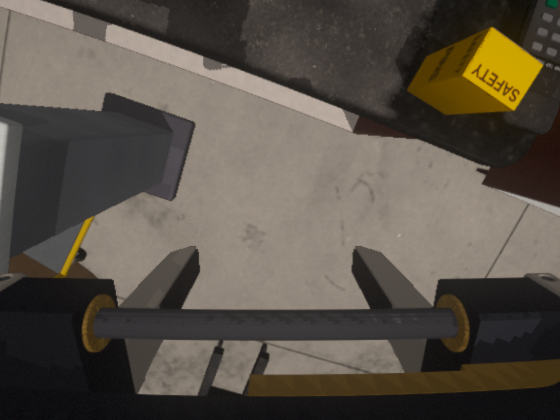

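```bash
cat > h.py <<'E'
import numpy as np, cv2
from scipy.spatial.transform import Rotation as R
from scipy.optimize import least_squares
def cam(d):
    f=210/np.tan(np.radians(d["fovy"])/2)
    return f,d["cx"],d["cy"],d["k1"],np.array(d["eye"]),R.from_euler("xyz",d["orientation"]).as_matrix()
def proj(d,P):
    f,cx,cy,k,e,M=cam(d); p=(np.atleast_2d(P)-e)@M; s=p[:,:2]/p[:,2:]
    s=s*(1+k*(s**2).sum(1,keepdims=True)); return s*f+[cx,cy]
def ray(d,uv):
    f,cx,cy,k,e,M=cam(d); s=(np.atleast_2d(uv)-[cx,cy])/f; t=s.copy()
    for _ in range(30): t=s/(1+k*(t**2).sum(1,keepdims=True))
    return e,np.c_[t,np.ones(len(t))]@M.T
def onz(d,uv,z):
    e,r=ray(d,uv); return e+r*((z-e[2])/r[:,2])[:,None]
def box(x,y,a,L,W,z):
    c,s=np.cos(a),np.sin(a)
    return np.array([[x+c*i*L/2-s*j*W/2,y+s*i*L/2+c*j*W/2,z] for i,j in ((1,1),(1,-1),(-1,-1),(-1,1))])
def crop(img,x0,y0,x1,y1,k,name): cv2.imwrite(name,cv2.resize(img[y0:y1,x0:x1],None,fx=k,fy=k,interpolation=cv2.INTER_CUBIC))
E
python3 - <<'E'
from h import *
t=cv2.imread("pics/top0.png"); s=cv2.imread("pics/scene0.png")
crop(t,160,205,320,285,5,"pics/c1.png"); crop(s,190,215,360,355,4,"pics/c2.png")
E
```

```text
(no output)
```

View pics/c1.png

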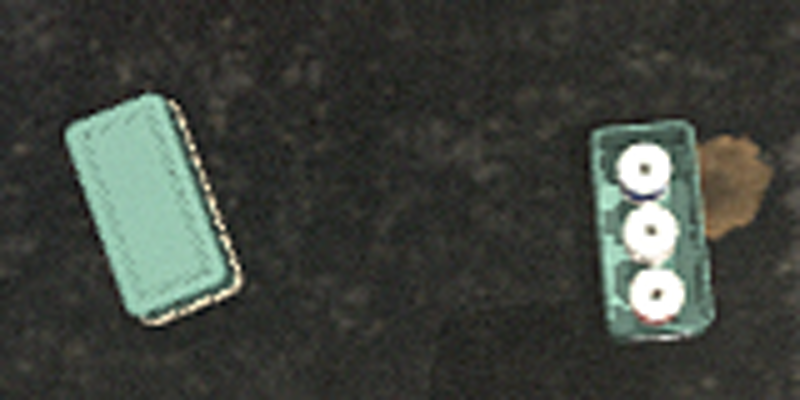

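View pics/c2.png

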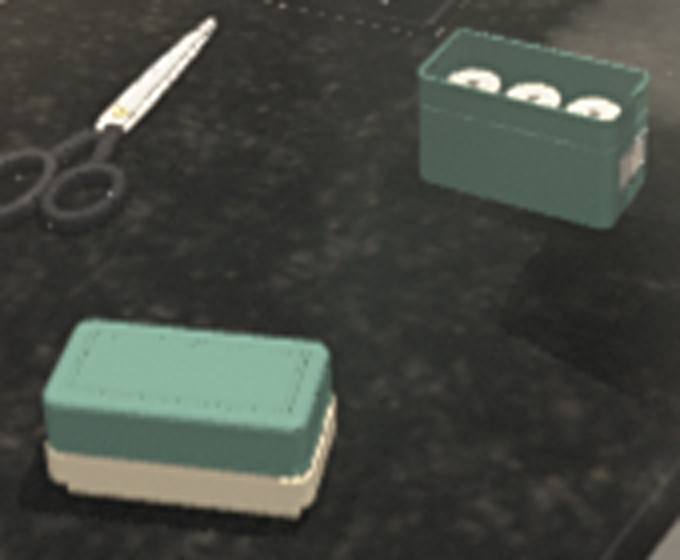

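```bash
python3 - <<'E'
from h import *
from bench import robot
import json
T=robot.get_image("top");S=robot.get_image("scene")
def c1(a): return np.array(a)/5-.4+[160,205]
def c2(a): return np.array(a)/4-.375+[190,215]
cov=c1([(64,127),(167,92),(230,285),(130,322)]); bx=c1([(590,126),(694,121),(716,335),(608,338)])
for n,uv,z,L,W in(("cov",cov,56,114,58),("box",bx,66,111,55)):
    P=onz(T,uv,z); e=[np.linalg.norm(P[i]-P[i-1]) for i in range(4)]
    a=np.arctan2(*(P[0]+P[1]-P[2]-P[3])[1::-1]);print(n,P.mean(0),np.round(e),"yaw",a)
    x,y=P.mean(0)[:2]
    print("scene pred",proj(S,box(x,y,a,L,W,z))*4-0*1)
# scene readings
cov=c2([(82,318),(330,343),(308,432),(43,403)]); bx=c2([(418,70),(461,28),(650,73),(612,123)])
for n,uv,z in(("cov",cov,56),("box",bx,66)):
    P=onz(S,uv,z); e=[np.linalg.norm(P[i]-P[i-1]) for i in range(4)]; print(n,P.round(1),P.mean(0),np.round(e))
E
```

```text
cov [484.60093021 287.40238539  56.        ] [113.  59. 112.  56.] yaw 0.3883104037872991
scene pred [[ 803.08120526 1253.56458228]
 [ 848.99653748 1169.05028823]
 [1101.161723   1198.5991958 ]
 [1069.24395173 1287.40968538]]
box [476.85147574  15.59032081  66.        ] [114.  56. 115.  57.] yaw 0.11141624128177971
scene pred [[1175.59219299  931.34355295]
 [1221.80152688  883.99280921]
 [1416.33438886  929.64044027]
 [1376.39034477  981.20116769]]
cov [[548.  288.2  56. ]
 [446.3 243.5  56. ]
 [420.7 294.8  56. ]
 [523.5 339.9  56. ]] [484.59940735 291.60759156  56.        ] [ 57. 111.  57. 112.]
box [[530.1  46.4  66. ]
 [534.7  -2.6  66. ]
 [427.3 -14.1  66. ]
 [421.   38.5  66. ]] [478.26204732  17.0604023   66.        ] [109.  49. 108.  53.]
```

```bash
python3 - <<'E'
from h import *
t=cv2.imread("pics/top0.png"); s=cv2.imread("pics/scene0.png")
crop(t,40,160,240,290,4,"pics/c3.png"); crop(s,0,270,280,420,2.8,"pics/c4.png")
E
```

```text
(no output)
```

View pics/c3.png

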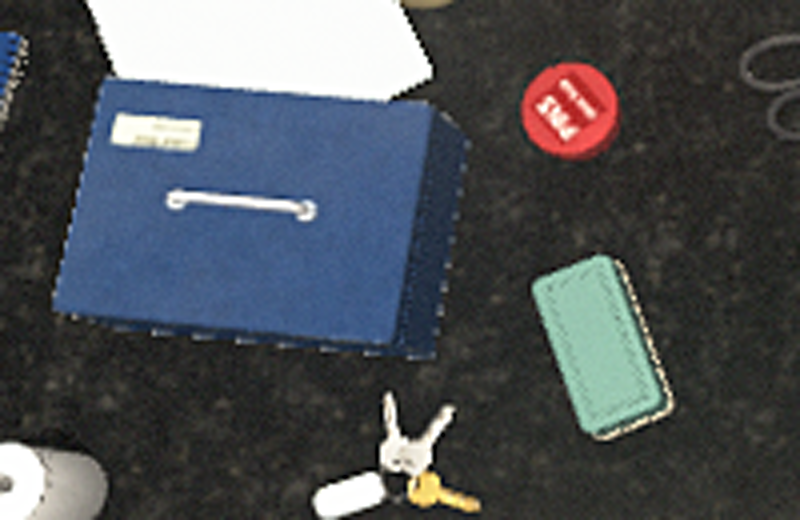

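View pics/c4.png

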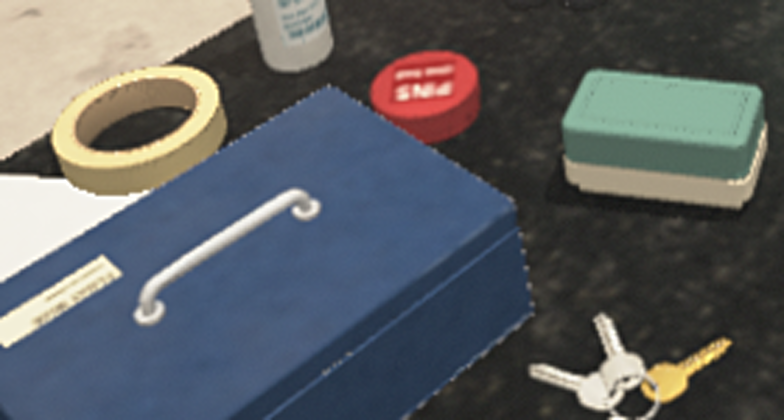

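```bash
python3 - <<'E'
from h import *
from bench import robot
T=robot.get_image("top");S=robot.get_image("scene")
c=lambda a:np.array(a)/4-.375+[40,160]
base=onz(T,c([(468,145),(433,355)]),0);print("base",base)
e1,r1=ray(T,c([(430,105),(395,345)]))
e2,r2=ray(S,np.array([(330,86),(520,202)])/2.8-.3+[0,270])
for a,b in zip(r1,r2):
    k=np.linalg.lstsq(np.c_[a,-b],e2-e1,rcond=None)[0]; print(e1+k[0]*a,e2+k[1]*b)
print("tin",onz(T,c([(568,107)]),26))
for yaw in(.38,.40,.42):
  for L,W in((75,188),(188,75)):
    print(yaw,box(484.6,289.5,yaw,L,W,90)[:,:2].round().tolist())
E
```

```text
base [[636.84190644 407.9564666    0.        ]
 [481.82226075 418.61106328   0.        ]]
[642.3789726  408.75485498  81.78724235] [642.2914354  408.6850825   81.73508913]
[477.3858107  416.20040621  80.37921246] [478.83197334 417.15584618  80.93805051]
tin [[659.5190053  329.28014456  26.        ]]
0.38 [[485.0, 391.0], [554.0, 216.0], [485.0, 188.0], [415.0, 363.0]]
0.38 [[558.0, 359.0], [586.0, 290.0], [411.0, 220.0], [383.0, 289.0]]
0.4 [[483.0, 391.0], [556.0, 218.0], [487.0, 188.0], [413.0, 361.0]]
0.4 [[557.0, 361.0], [586.0, 292.0], [413.0, 218.0], [383.0, 287.0]]
0.42 [[481.0, 391.0], [557.0, 219.0], [489.0, 188.0], [412.0, 360.0]]
0.42 [[555.0, 362.0], [586.0, 294.0], [414.0, 217.0], [383.0, 285.0]]
```

```bash
python3 - <<'E'
from h import *
from bench import robot
T=robot.get_image("top");S=robot.get_image("scene")
print(proj(T,[[340,31,0]]))
def tri(a,b):
    e1,r1=ray(T,[a]);e2,r2=ray(S,[b]);k=np.linalg.lstsq(np.c_[r1[0],-r2[0]],e2-e1,rcond=None)[0];return (e1+k[0]*r1[0]).round(),(e2+k[1]*r2[0]).round()
print("TL?",tri((432,127),(306,45)));print("BL?",tri((382,205),(328,172)))
print("BR z=0..",onz(T,[(545,262)],60),"TL z350",onz(T,[(432,127)],350))
print("footedge",onz(T,[(410,230),(460,248)],0),onz(S,[(325,180),(345,190),(400,172)],0), onz(T,[(545,262)],0))
print("printer",onz(T,[(325,207),(375,195)],0))
for n in ("BL","x"): pass
print("carton",onz(T,[(395,262)],30))
E
```

```text
[[283.04283627 302.88431984]]
TL? (array([ 690., -261.,  379.]), array([ 691., -260.,  380.]))
BL? (array([ 603., -230.,   79.]), array([ 607., -228.,   80.]))
BR z=0.. [[ 458.43894239 -680.53280593   60.        ]] TL z350 [[ 704.06071596 -272.77276282  350.        ]]
footedge [[ 551.43925137 -329.52368418    0.        ]
 [ 501.91164758 -472.25574685    0.        ]] [[ 675.32830487 -333.27283641    0.        ]
 [ 596.75132263 -305.55037524    0.        ]
 [ 517.21008896 -494.80668883    0.        ]] [[ 465.31710958 -721.77506629    0.        ]]
printer [[ 614.05257981  -84.57535605    0.        ]
 [ 653.54930602 -231.2948034     0.        ]]
carton [[ 455.38603509 -273.74543928   30.        ]]
```

```bash
python3 - <<'E'
from h import *
from bench import robot
pi=np.pi
try:
    robot.move_ptp([143,-400,260],[pi,0,-1.0]); print(robot.current_t(),robot.current_qpos().round(2))
    robot.move_ptp([370,222,260],[pi,0,.3]); print(robot.current_t(),robot.current_qpos().round(2))
    y=.4; robot.move_ptp([484.6-50*np.cos(y),289.5-50*np.sin(y),120],[pi,0,y])
except robot.MotionError as e: print(e)
print(robot.current_t(),robot.current_qpos().round(2),robot.current_tcp_pos(),robot.current_eef_rot())
d=robot.get_image("wrist");cv2.imwrite("pics/w1.png",d["img"]);np.save("w1.npy",d,allow_pickle=True)
E
```

```text
1.6167 [-1.49 -0.    1.74  0.    1.41  1.08]
3.975 [ 0.28  0.01  1.72 -0.    1.41  1.55]
4.6667 [ 0.33  0.29  1.76 -0.    1.1   1.51] [438.85214681 269.6404527  120.513792  ] [3.14144822e+00 1.94867181e-04 3.99105587e-01]
```

View pics/w1.png

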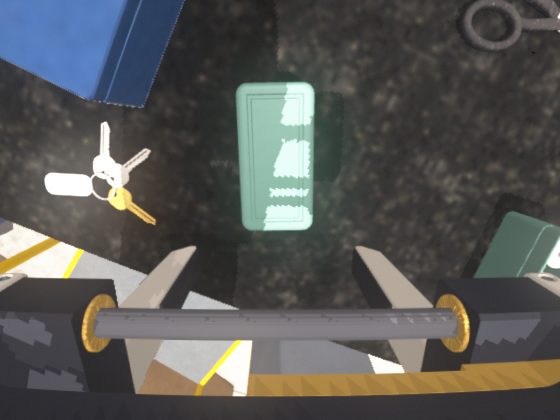

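```bash
python3 - <<'E'
from h import *
crop(cv2.imread("pics/w1.png"),220,70,340,240,3.5,"pics/c5.png")
E
```

```text
(no output)
```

View pics/c5.png

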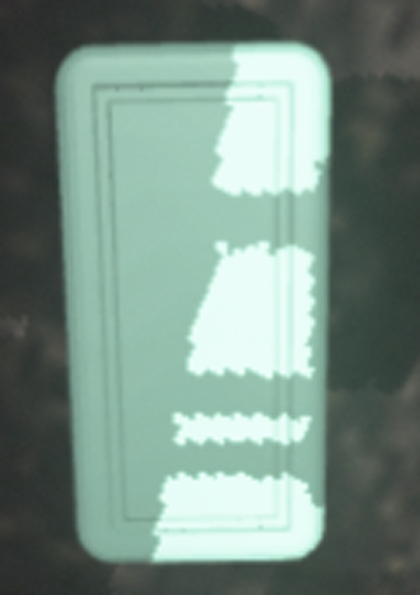

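```bash
python3 - <<'E'
from h import *
d=np.load("w1.npy",allow_pickle=True).item()
c=lambda a:np.array(a)/3.5-.36+[220,70]
# edges: top y44, bottom 560; left (56,80)-(77,540); right (330,80)-(324,540)
uv=c([(54,44),(331,44),(324,560),(78,560)])
print(d["eye"])
for z in(48,52,56):
    P=onz(d,uv,z);e=[np.linalg.norm(P[i]-P[i-1]) for i in range(4)]
    v=P[0]+P[1]-P[2]-P[3]; w=P[0]-P[1]+P[3]-P[2]
    print(z,P.mean(0),np.round(e,1),np.arctan2(v[1],v[0]),np.arctan2(-w[0],w[1]))
E
```

```text
[509.63655307 299.60003876 285.95852884]
48 [486.70241027 289.45170513  48.        ] [115.6  58.8 115.6  59.2] 0.41703063976317756 0.39985005690567643
52 [487.08792522 289.62229508  52.        ] [113.7  57.8 113.7  58.2] 0.41703063976317756 0.3998500569056765
56 [487.47344018 289.79288504  56.        ] [111.7  56.8 111.7  57.2] 0.4170306397631781 0.3998500569056776
```

```bash
python3 - <<'E'
from h import *
from bench import robot
pi=np.pi
y=.11; robot.move_ptp([477.5-50*np.cos(y),16-50*np.sin(y),130],[pi,0,y])
robot.sleep(.2)
print(robot.current_t(),robot.current_qpos().round(2),robot.current_tcp_pos(),robot.current_eef_rot())
d=robot.get_image("wrist");cv2.imwrite("pics/w2.png",d["img"]);np.save("w2.npy",d,allow_pickle=True)
crop(d["img"],190,60,370,240,3.3,"pics/c6.png")
E
```

```text
5.9333 [-0.23  0.13  1.94  0.    1.08  1.22] [427.96243398  11.53960748 130.01876786] [-3.14145214e+00 -6.81375501e-05  1.12117882e-01]
```

View pics/c6.png

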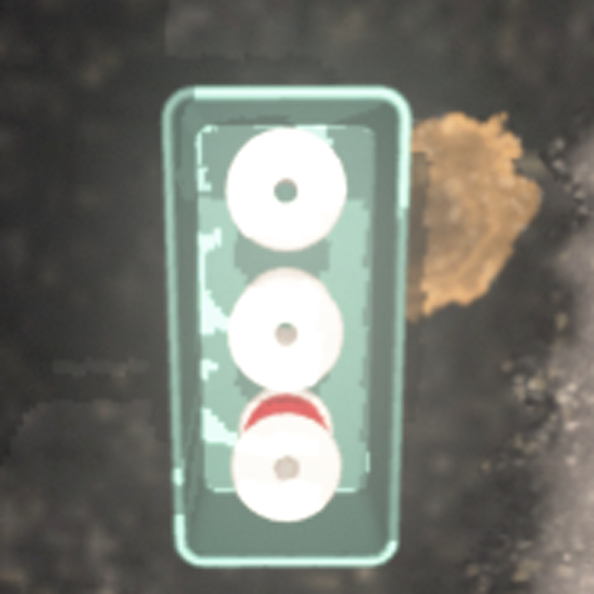

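View pics/w2.png

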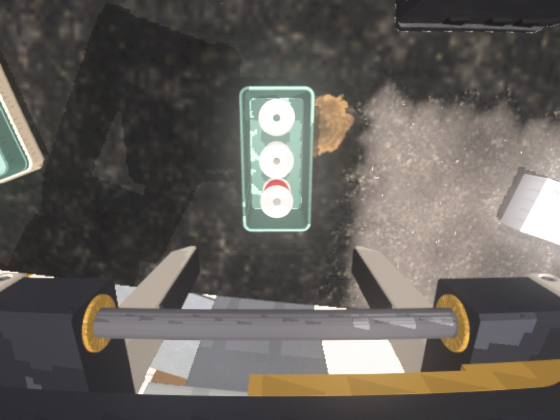

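```bash
python3 - <<'E'
from h import *
d=np.load("w2.npy",allow_pickle=True).item()
c=lambda a:np.array(a)/3.3-.35+[190,60]
for uv in (c([(161,86),(412,86),(398,567),(175,567)]),c([(171,98),(401,98),(388,556),(184,556)])):
  for z in(64,66):
    P=onz(d,uv,z);e=[np.linalg.norm(P[i]-P[i-1]) for i in range(4)]
    v=P[0]+P[1]-P[2]-P[3]; w=P[0]-P[1]+P[3]-P[2]
    print(z,P.mean(0),np.round(e,1),np.arctan2(v[1],v[0]),np.arctan2(-w[0],w[1]))
E
```

```text
64 [478.24490881  16.33715583  64.        ] [111.7  55.1 111.6  55.4] 0.11391388865236093 0.11308216676657168
66 [478.47039934  16.36871029  66.        ] [110.7  54.6 110.7  55. ] 0.11391388865236085 0.11308216676657076
64 [478.42264057  16.47545372  64.        ] [106.3  50.6 106.2  50.5] 0.11378352736314876 0.1130712533627251
66 [478.64659572  16.50581347  66.        ] [105.3  50.2 105.3  50.1] 0.11378352736314867 0.11307125336272546
```

```bash
python3 - <<'E'
from h import *
from bench import robot
pi=np.pi
y=.408
robot.move_ptp([486.8,289.6,100],[pi,0,y])
print(robot.move_linear([486.8,289.6,20],speed=120))
print(robot.move_linear([486.8,289.6,3.5],speed=40,f_stop=8))
print(robot.current_t(),robot.current_tcp_pos(),robot.current_contact_force().round(1))
d=robot.get_image("wrist");cv2.imwrite("pics/w3.png",d["img"])
d=robot.get_image("scene");cv2.imwrite("pics/s3.png",d["img"]); crop(d["img"],150,200,350,350,4,"pics/s3c.png")
E
```

```text
False
False
8.4667 [486.57464161 289.57149544   3.22094522] [-0.1 -0.1  0.6]
```

View pics/w3.png

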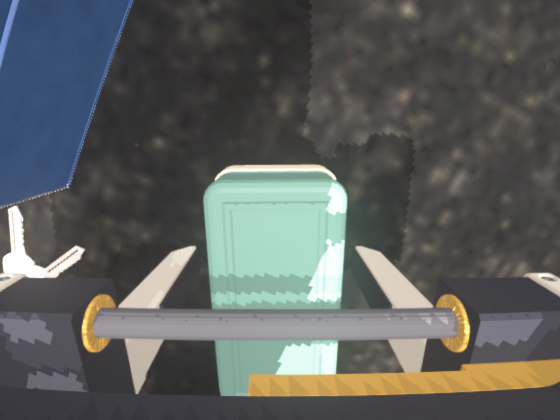

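View pics/s3c.png

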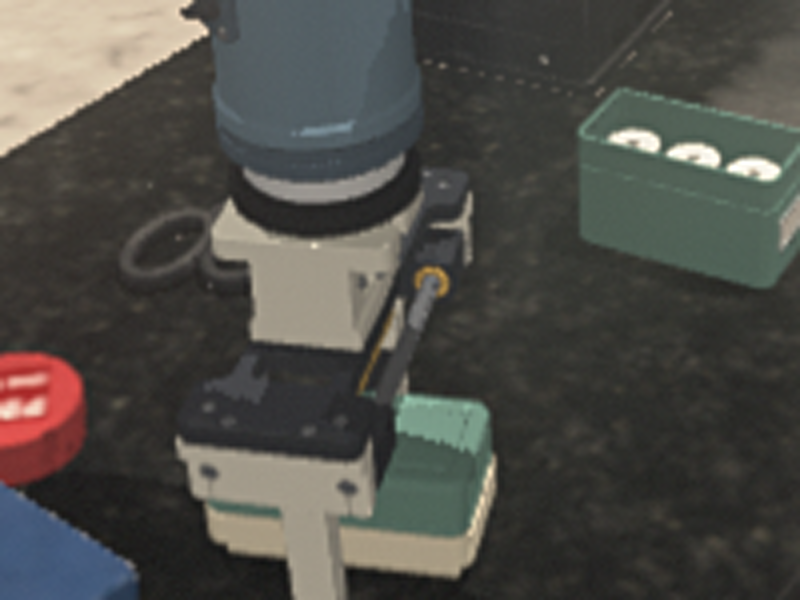

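```bash
python3 - <<'E'
from h import *
from bench import robot
robot.move_gripper(0.0); w=robot.current_gripper_width(); print(w, w*93, robot.current_contact_force().round(1))
d=robot.get_image("wrist");cv2.imwrite("pics/w4.png",d["img"]);np.save("w4.npy",d,allow_pickle=True)
p=robot.current_tcp_pos();print(p)
robot.move_linear([p[0],p[1],p[2]+20],speed=50)
robot.sleep(.2)
print(robot.current_t(),robot.current_tcp_pos(),robot.current_eef_rot(),robot.current_contact_force().round(1),robot.current_ft_torque().round(2))
d=robot.get_image("wrist");cv2.imwrite("pics/w5.png",d["img"]);np.save("w5.npy",d,allow_pickle=True)
crop(d["img"],190,140,370,260,4,"pics/c7.png")
d=robot.get_image("scene");crop(d["img"],150,200,350,350,4,"pics/s5c.png");np.save("s5.npy",d,allow_pickle=True)
E
```

```text
0.6454906299876937 60.030628588855514 [0.  0.1 0.1]
[486.87421991 289.57036659   3.58632709]
9.9917 [486.58295763 289.46192507  23.28712065] [-3.14154410e+00  6.78796056e-04  4.07971118e-01] [ 1.   0.1 -5.1] [ 0.01  0.04 -0.02]
```

View pics/c7.png

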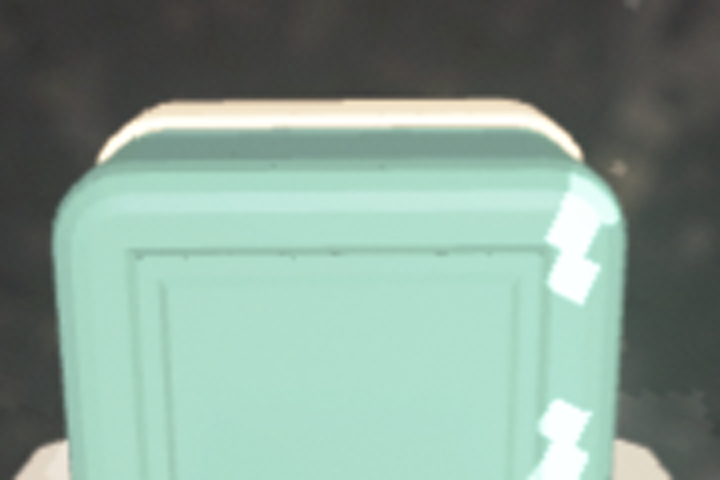

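View pics/s5c.png

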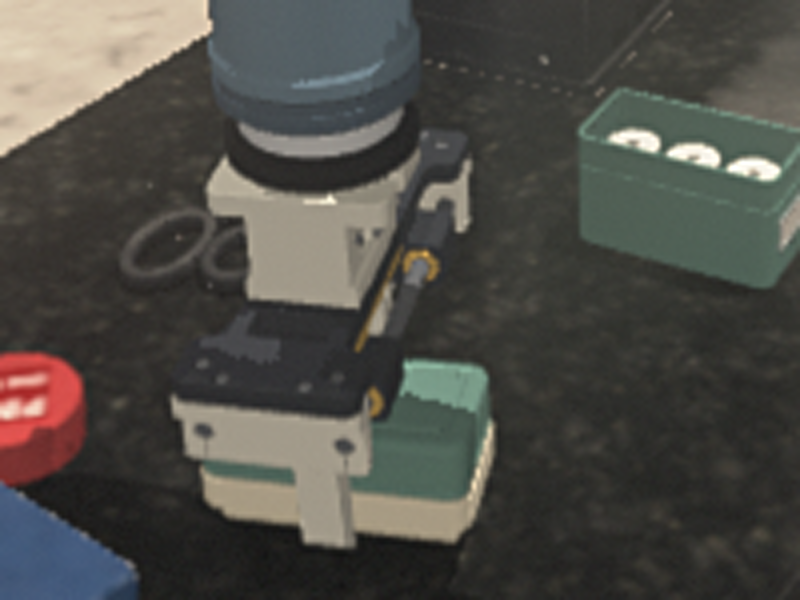

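```bash
python3 - <<'E'
from h import *
d=np.load("w5.npy",allow_pickle=True).item()
c=lambda a:np.array(a)/4-.375+[190,140]
tcp=np.array([486.58,289.46,23.29]);y=.408
A=np.array([[np.cos(y),np.sin(y)],[-np.sin(y),np.cos(y)]])
zt=23.29-3.58 # tray underside
for n,uv,h in(("bandtop",[(200,116),(350,115),(500,114)],28),("bandbot",[(200,101),(350,100),(500,99)],12),("coverrim",[(200,129),(350,128),(500,128)],28),("covertopcorner L/R",[(53,230),(626,230)],50)):
    P=onz(d,c(uv),zt+h); print(n,((P[:,:2]-tcp[:2])@A.T).round(2).tolist())
print(((d["eye"]-tcp)[:2]@A.T),d["eye"])
E
```

```text
bandtop [[58.16, 16.95], [58.28, -0.72], [58.43, -18.38]]
bandbot [[57.99, 18.81], [58.12, -0.8], [58.29, -20.4]]
coverrim [[56.63, 17.0], [56.74, -0.72], [56.78, -18.43]]
covertopcorner L/R [[49.48, 29.75], [49.53, -28.83]]
[76.96044852  0.08777395] [557.18841653 320.07649648 188.69826559]
```

```bash
python3 - <<'E'
from h import *
from bench import robot
pi=np.pi;O=[pi,0,.1135]
p=robot.current_tcp_pos()
robot.move_linear([p[0],p[1],130],speed=100)
robot.move_linear([478.2,16.4,130],O,speed=110)
robot.move_linear([478.2,16.4,76],speed=60)
robot.sleep(.3)
print(robot.current_t(),robot.current_tcp_pos(),robot.current_eef_rot(),robot.current_contact_force().round(1),robot.current_ft_torque().round(2))
d=robot.get_image("wrist");cv2.imwrite("pics/w6.png",d["img"]);np.save("w6.npy",d,allow_pickle=True)
crop(d["img"],190,120,370,260,4,"pics/c8.png")
d=robot.get_image("scene");crop(d["img"],270,170,390,290,5,"pics/s6c.png");np.save("s6.npy",d,allow_pickle=True)
E
```

```text
15.2917 [478.35991945  16.39070412  76.27842999] [ 3.14143159e+00 -5.44047394e-04  1.13535231e-01] [ 0.1 -0.2 -4.9] [ 0.    0.04 -0.  ]
```

View pics/c8.png

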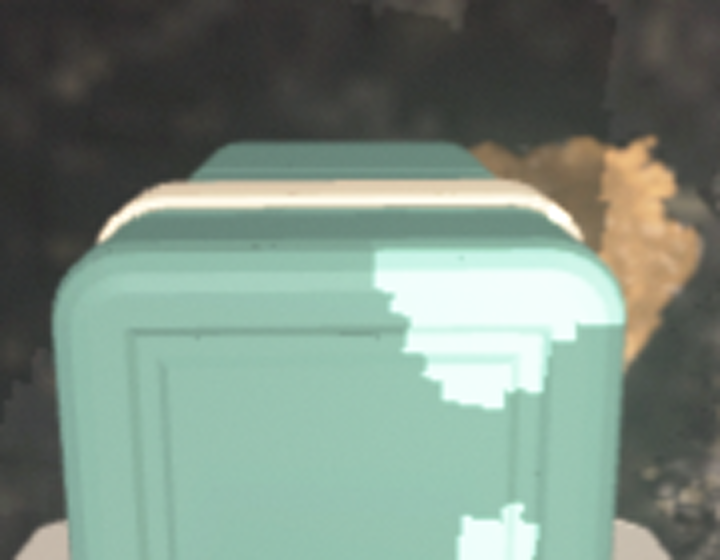

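View pics/s6c.png

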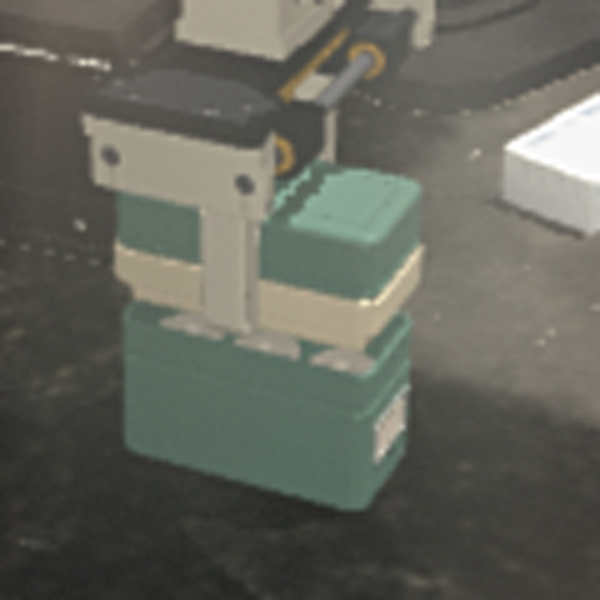

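```bash
python3 - <<'E'
from h import *
from bench import robot
d=np.load("w6.npy",allow_pickle=True).item()
c=lambda a:np.array(a)/4-.375+[190,120]
y=.1135;A=np.array([[np.cos(y),np.sin(y)],[-np.sin(y),np.cos(y)]]);t=np.array([478.3,16.39])
for uv,z in (([(225,143),(347,143),(470,143)],0),([(200,196),(350,195),(500,194)],72.6+28)):
    print(((onz(d,c(uv),z)[:,:2]-t)@A.T).round(1).tolist())
r=robot.move_linear([478.2,16.4,63.5],speed=25,f_stop=5)
print(r,robot.current_t(),robot.current_tcp_pos(),robot.current_contact_force().round(1),robot.current_ft_torque().round(2))
E
```

```text
[[55.4, 23.5], [55.4, -0.8], [55.5, -25.4]]
[[58.1, 16.8], [58.3, -0.9], [58.4, -18.6]]
False 16.0417 [478.17266445  16.4012437   63.39042996] [ 0.6 -0.2 -4.8] [ 0.07 -0.06  0.  ]
```

```bash
python3 - <<'E'
from h import *
from bench import robot
r=robot.move_linear([478.2,16.4,56.8],speed=12,f_stop=4)
print(r,robot.current_t(),robot.current_tcp_pos(),robot.current_contact_force().round(1),robot.current_ft_torque().round(2))
d=robot.get_image("scene");crop(d["img"],270,170,390,290,5,"pics/s7c.png")
E
```

```text
True 16.55 [478.19280867  16.39895989  57.52875327] [ 0.  -0.3  6.4] [-0.01  0.05 -0.02]
```

View pics/s7c.png

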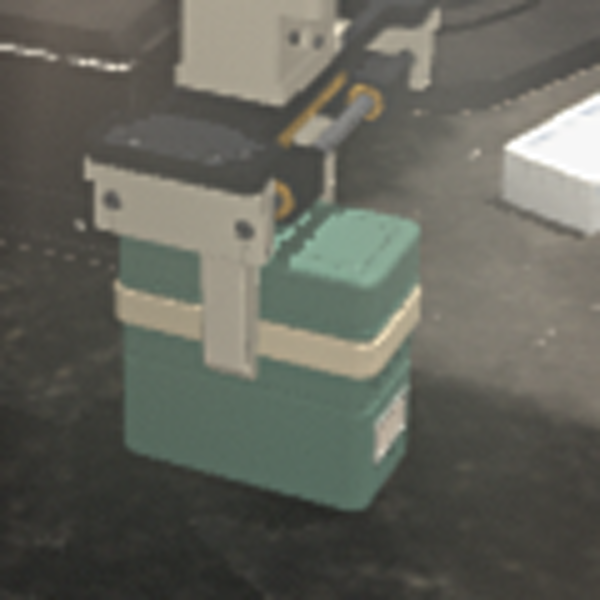

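```bash
python3 - <<'E'
from h import *
from bench import robot
robot.move_gripper(1.0); robot.sleep(.2)
print(robot.current_t(),robot.current_gripper_width(),robot.current_contact_force().round(1))
robot.move_linear([478.2,16.4,85],speed=50); robot.sleep(.2)
print(robot.current_tcp_pos(),robot.current_contact_force().round(1))
d=robot.get_image("scene");crop(d["img"],270,170,390,290,5,"pics/s8c.png")
d=robot.get_image("wrist");crop(d["img"],150,140,410,320,3,"pics/w8.png")
E
```

```text
17.5333 0.9988489427519054 [ 1.1 -1.4  0.5]
[477.93273112  16.4249301   84.67766926] [0.2 0.5 0.2]
```

View pics/s8c.png

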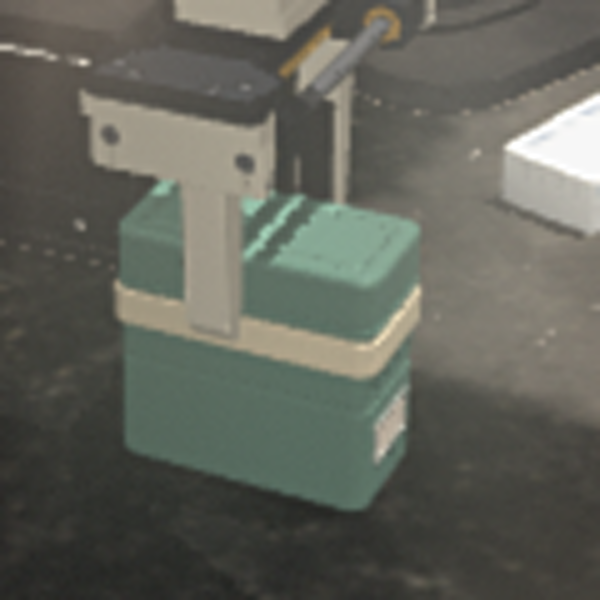

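View pics/w8.png

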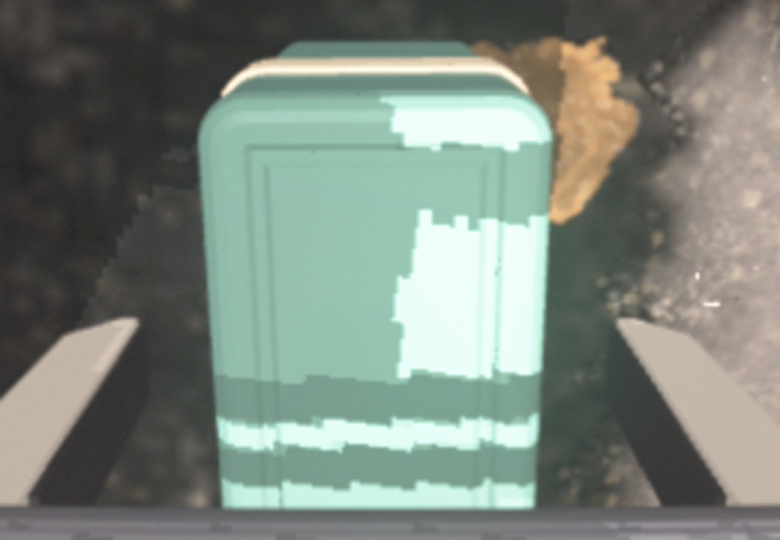

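```bash
python3 - <<'E'
from h import *
from bench import robot
robot.move_linear([478.2,16.4,86],speed=20)
robot.move_gripper(0.0); print(robot.current_gripper_width()*93,robot.current_contact_force().round(1),robot.current_tcp_pos())
robot.move_linear([478.2,16.4,100],speed=20); robot.sleep(.3)
print(robot.current_t(),robot.current_contact_force().round(1),robot.current_gripper_width()*93)
d=robot.get_image("scene");crop(d["img"],270,170,390,290,5,"pics/s9c.png")
E
```

```text
57.638072533639644 [-0.4  0.3  0.1] [478.22485063  16.40881782  86.01290151]
20.6083 [-0.6  0.1 -1.3] 57.78941125778226
```

View pics/s9c.png

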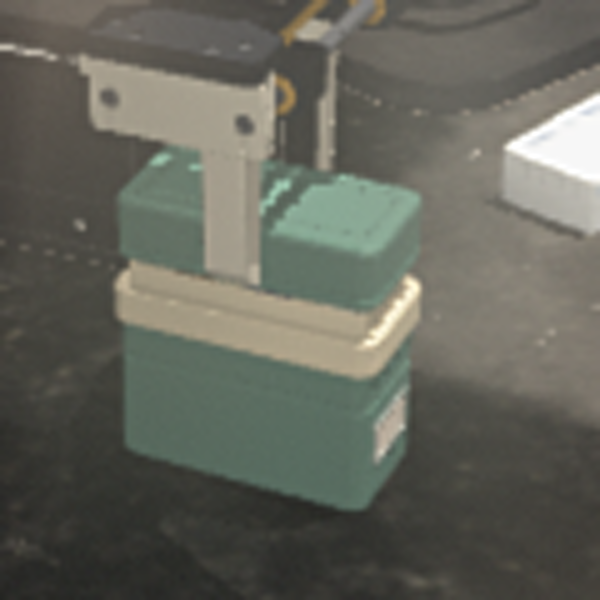

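The cover came up alone (−1.3 N is about its own weight) and level, and the tray stayed seated. Next I lift it higher.

```bash
python3 - <<'E'
from h import *
from bench import robot
robot.move_linear([478.2,16.4,235],speed=70); robot.sleep(.5)
print(robot.current_t(),robot.current_tcp_pos(),robot.current_eef_rot(),robot.current_contact_force().round(1),robot.current_gripper_width()*93)
d=robot.get_image("scene");cv2.imwrite("pics/s10.png",d["img"]);crop(d["img"],270,100,390,290,3,"pics/s10c.png")
d=robot.get_image("top");cv2.imwrite("pics/t10.png",d["img"])
E
```

```text
23.2333 [478.1976315   16.39275797 234.99567501] [-3.14051132  0.00346794  0.11352178] [-0.4  0.9 -0.6] 57.58553248778561
```

View pics/s10.png

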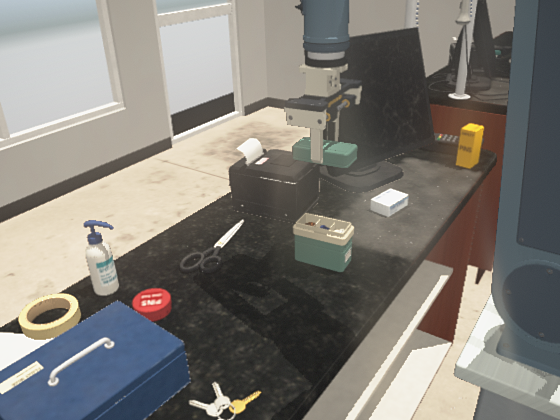

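View pics/s10c.png

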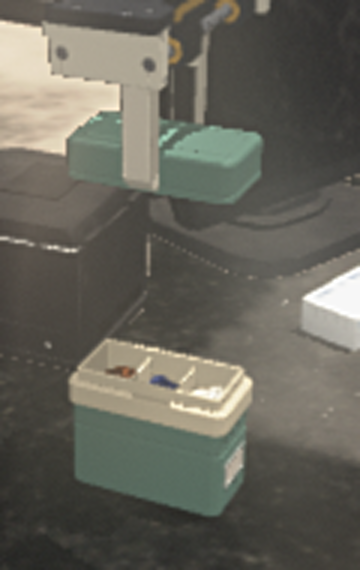

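View pics/t10.png

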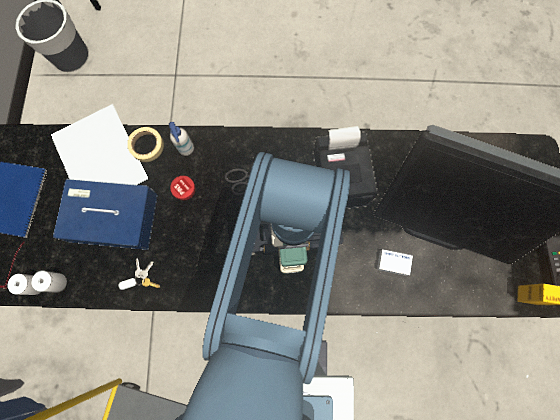

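```bash
python3 -c "
from bench import robot
robot.hand_in(); print(robot.current_t(), robot.current_gripper_width()*93)"
```

```text
the job is handed in; nothing more can be done
the job is handed in; nothing more can be done
```

The job is done and handed in. The tray sits fully home in the mending box, and the arm is holding the cover level above it.

- **Tray:** I gripped it by its band (60.0 mm between the fingers) and carried tray and cover together to the box. The plug went in without catching. The tool stopped on the rim at 57.5 mm, where 57.6 mm was expected, and only then did I let go.
- **Cover:** I gripped it above the band and lifted it straight up. It came away alone, with about 1.3 N of load, roughly its own weight. Its rim is now about 140 mm above the tray's collar, level to within 0.004 rad at the tool.
- **Last pictures:** They show the tray flush on the rim with the buttons exposed. The box, shears, pin tin and button carton look to be where they started, judged by eye. The arm hid part of the shears in the top view, but the scene view shows them clearly.
- **Time and forces:** About 23 s had passed at the last reading. No wrist force I read was above about 7 N.

No check failed. The early position measurements differed by up to 4 mm between the fixed cameras, so I used the wrist camera's close-ups instead.

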